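# Stock a dessert tub through the sprung flap gate of a display lane

### The arm

A 6-joint arm with a two-finger parallel gripper is mounted at the origin on the work surface. World frame = base frame: x ahead of the robot, y to its left, z up, the work surface at z = 0. Lengths are in m, angles in degrees, forces in N, time in s.
With the tool pointing down it reaches from about 0.4 to 0.825 m from the base axis. Payload 7 kg.
Tool frame: the origin (TCP) lies on the centre line of the jaws, within the pads' length; the fingertips stand 14 mm ahead of it and the grasp point (between the pads) lies 5 mm behind it; z points along the fingers, y is the line along which they close (so a half turn about z gives the same grasp; the last joint's range is limited). The gripper opens to 88 mm and grips with 3 to 60 N. Pads are 19 mm wide; open, the fingers measure 130 mm over their backs; the gripper's body (78 mm by 193 mm) begins 47 mm behind the grasp point.
Start: joints at [91.851, 20.546, 0.682, 0, -70.136, -16.507], TCP at [0.171, 0.653, 0.203] pointing down, gripper open.
Joint ranges: [-176.03, 176.03], [-82.01, 121.73], [-58.28, 71.71], [-173.87, 95.51], [-174.79, -0.11], [-173.66, 173.66]. Speed limits (degrees/s): [136.94, 136.94, 172.46, 180, 180, 180].

### API

Orientations are given as [roll, pitch, yaw] about the fixed x, y, z axes, in that order (R = Rz(yaw) Ry(pitch) Rx(roll)).
In Python, from plant import r gives the robot as it stands.
- The arm moves only by the tool send_rows, never from a script. Its argument "steps" is a list of rows, each an object with "dp": the shift along the tool's x, y, z in mm, a list of three; "roll": the turn about the tool's z in rad; "jaw": the opening in per cent of the stroke, from 0 (shut) to 100 (fully open). In form: [{"dp": [tx, ty, tz], "roll": roll, "jaw": jaw}, ...]. A call has 1 to 5 rows; each row is the pose to reach, as a shift and turn from the pose commanded when the call began, along the tool's axes at that moment; what a row does not reach only later rows make up. A row lasts 1/8 s, in which the tool goes at most 62.5 mm and 10.7 degrees, less where a joint would pass 70% of its speed; a pose out of reach is approached as far as the arm can. A call with a gripper value outside its range is refused whole. The fingers move at their own pace and stop on an object; "newtons" is the grip in N (left out, the last holds). Time passes only in rows, so rows that repeat a pose let the fingers close. It gives the time, the measured TCP pose, the force, the opening and the grip force at its end, in the units of the state.
- r.get_state(): the state, without advancing time (a new reading comes with each control period).
- r.capture(name): name is "side" or "top" or "wrist"; returns a dict with "image" (400x640x3 uint8, blue, green, red), "K" (3x3 intrinsics, pixels), "dist" ([k1, k2, p1, p2, k3] as OpenCV has them; the pictures are not rectified), "rvec" (rotation vector, rad) and "tvec" (3), from world to camera coordinates, as OpenCV has them. Camera axes: x right, y down, z forward; pixel columns grow to the right and rows downward; lengths in m; the calibration is good to about 2 mm. A picture is of the moment at which its call begins. There is no depth.
- r.close_job(): hands the job in; it is judged then, once.
The state is a dict: "time_s": time; "joints": joint angles; "qd": joint speeds; "joint_torque": joint torques, N m; "tcp_pos": TCP position; "eef_rot": TCP orientation; "contact_force": force on the tool from outside, world axes, zero at the start; "moment": the same for the moment, N m; "gripper_width": finger opening in m; "gripper_force": force on a finger pad.
Only numpy, scipy, OpenCV 4.12 (cv2) and the standard library are available. Lean on these libraries where they do the work, as an engineer would, in place of code of your own. Each camera call takes 0.05 s, during which the arm holds its last target. There are 200 camera calls.

### The job

Stock the brown raspberry dessert tub: stand it in front of the display lane's blue flap gate and push it in through the flaps until it meets the red sprung bumper, then press gently until the bumper has given way about 7 mm, never more than a centimetre, and hold it there for a moment. Then withdraw so that the flaps close behind the tub, which stays standing in the lane. Do not tip the tub, do not press hard on the case or its flaps, and leave the other tubs and the price stand where they are.

Things in the scene. Friction and masses are not known exactly. Their poses are not given: they have to be found in the camera images.
- raspberry_tub: the tub to stock: rigid upright cylinder, 62 mm across, 60 mm high, about 0.15 to 0.3 kg, dark brown sleeve with a brass-coloured band near the top and a lid of moulded red berries. Origin: centre of its underside; z is up. Starts standing on the brass tray among two other tubs
- cream_tub: bystander: tub of the same size with a cream-coloured sleeve and a whitish lid, standing on the tray. Origin: centre of its underside
- mint_tub: bystander: tub of the same size with a pale green sleeve and a dark green lid, standing on the tray. Origin: centre of its underside
- price_stand: bystander: loose price-card stand, steel foot 44 mm across, white card 50 mm wide, 87 mm high in all, stands left of the lane mouth. Origin: centre of its underside
- tray: fixed brass-coloured tray, 220 x 300 mm, 6 mm thick (its top is 6 mm above the counter), on which the three tubs stand at least 95 mm apart centre to centre. Origin: centre of its underside
- case: fixed display case, two parallel open-topped lanes. Origin: on the counter at the working lane's mouth, midway between the flap hinges; x points into the lane, y to its left, z up. The working lane is 84 mm wide inside and 240 mm long, walls clear, 6 to 8 mm thick, 50 mm high; its floor is the counter (height 0). The second lane, on the +y side up to y = 139 mm, is full of fixed tubs 60 mm high
- gate (a point): centre of the gate on the counter: same point and axes as the case's origin (x into the lane). Two steel guides, 50 mm high, flare out from the mouth to 35 mm in front of it, about 126 mm wide over their outsides. In front of them the flat counter is free for at least 100 mm
- flap_left (a joint): left (+y) blue flap: upright leaf 38 mm wide, from 4 to 48 mm above the counter, hinged at the lane's left wall on an upright axis. rad: 0 shut across the lane, grows as it swings into the lane, stops at 1.5; cannot swing outward. A light spring (under 2 N at its edge) always pulls it shut
- flap_right (a joint): right (-y) blue flap, the mirror image of the left one; same values
- bumper (a joint): travel of the red bumper, a plate 60 mm wide, 5 to 39 mm above the counter, across the lane on a damped spring. m: 0 free, grows as it is pressed deeper into the lane, stops at 0.018. Resists 1 N at first touch plus 0.9 N per mm. The mount is clamped elsewhere each time: the free plate's face is 118 to 152 mm past the gate; this place is not measured and must be felt for
Not all that is in view belongs to the job. Several things have the shape of the raspberry_tub; the one meant has the colours described above.

How it is judged:
By the outcome, as a careful person would: the job done as asked, in the order asked, and still so for the second after the job is handed in, with the robot touching nothing.
It also fails if it takes over 64 s, if anything falls off the work surface, if the arm or the gripper's body presses on something with over 40 N, if the wrist force passes 120 N, or if a joint passes its speed limit or range.

## Working session

There is one attempt and no reset: what is moved stays moved. The work goes in short steps, Python scripts to look and compute and a tool call to move; the robot and the scene stay as the last step left them, time stands still between calls to the robot, and variables do not carry over. Pictures are saved under pics/ and viewed, at most 10 in all, crops included, and the job is handed in when it is done.

Besides the shell and the picture viewer there is one more tool, called after "Emit:" as name(argument=value, ...), one argument or row to a line, values as JSON. send_rows: Moves the arm, as the interface text tells. Its arguments: {"type":"object","properties":{"steps":{"type":"array","items":{"type":"object","properties":{"dp":{"type":"array","items":{"type":"number"}},"roll":{"type":"number"},"jaw":{"type":"number"}}}},"newtons":{"type":"number"}},"required":["steps"]}

```bash
ls; mkdir -p pics; cat > h.py <<'E'
import numpy as np, cv2
from plant import r
def cap(n,f):
    c=r.capture(n); cv2.imwrite(f'pics/{f}.png',c['image']); np.savez(f'pics/{f}.npz',**{k:np.array(c[k]) for k in c}); return c
def ray(f,uv,z):
    c=np.load(f'pics/{f}.npz'); p=cv2.undistortPoints(np.array([[uv]],float),c['K'],c['dist'])[0,0]
    R=cv2.Rodrigues(c['rvec'])[0]; o=-R.T@c['tvec'].ravel(); d=R.T@np.array([p[0],p[1],1]); return o+d*(z-o[2])/d[2]
def proj(f,P):
    c=np.load(f'pics/{f}.npz'); return cv2.projectPoints(np.array(P,float).reshape(-1,3),c['rvec'],c['tvec'],c['K'],c['dist'])[0].reshape(-1,2)
E
python3 - <<'E'
from h import *
cap('top','t0');cap('side','s0')
s=r.get_state(); print(s['tcp_pos'],s['eef_rot'],s['gripper_width'],s['time_s'])
E
```

```text
pics
[0.17069036 0.65255244 0.20199981] [ 1.79912130e+02 -7.48050569e-03 -1.46628075e+01] 0.0877237466081015 0.1
```

View pics/t0.png

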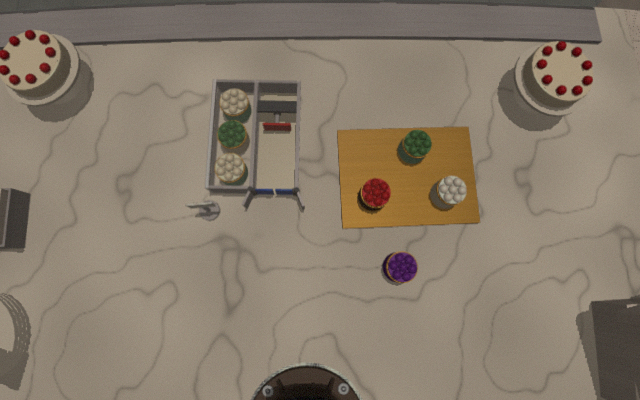

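View pics/s0.png

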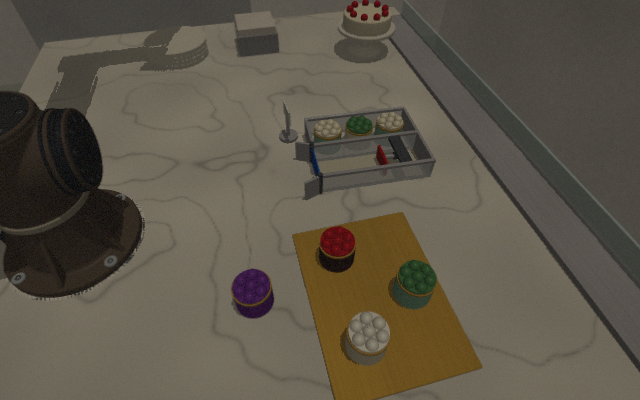

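Candidates in the top view are the red-berry tub (375,193), purple tub (401,267), white (452,190) and green (416,145). There are also cherry cakes at (30,65) and (560,75), and lane tubs at (232,102/134/170). I choose (375,193), the red lid with the brown sleeve seen at (337,250) in the side view. I'll check it in a close crop.

```bash
python3 - <<'E'
from h import *
a=cv2.imread('pics/t0.png'); b=cv2.imread('pics/s0.png')
A=cv2.resize(a[70:240,195:400],None,fx=3.5,fy=3.5,interpolation=cv2.INTER_CUBIC)
cv2.imwrite('pics/tc.png',A)
B=cv2.resize(b[90:280,270:445],None,fx=3.1,fy=3.1,interpolation=cv2.INTER_CUBIC)
cv2.imwrite('pics/sc.png',B)
E
```

```text
(no output)
```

View pics/tc.png

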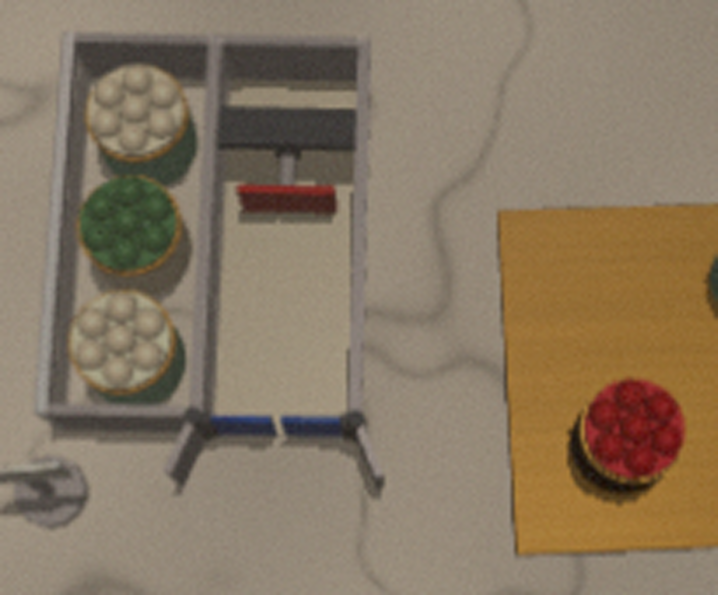

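View pics/sc.png

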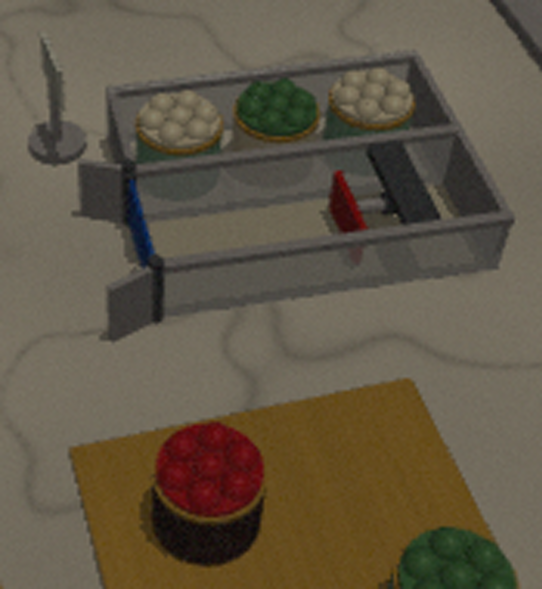

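The tub crop confirms a red berry lid, brass band and dark sleeve, with its top centre at crop (634,428). The hinges are at crop (203,425) and (354,425), and the price stand foot is at (50,490).

```bash
python3 - <<'E'
from h import *
f='t0'; q=lambda x,y,z:ray(f,(195+(x+.5)/3.5-.5,70+(y+.5)/3.5-.5),z).round(4)[:2]
L=q(203,425,.049);R=q(354,425,.049);print('hinges',L,R,np.linalg.norm(L-R),(L+R)/2)
a=[q(355,418,.05),q(363,40,.05)];b=[q(205,412,.05),q(213,40,.05)];c=[q(45,412,.05),q(68,38,.05)]
for k in(a,b,c):
  d=k[1]-k[0];print(k,np.linalg.norm(d),np.degrees(np.arctan2(d[1],d[0])))
d=L-R;print('yaw from hinges',np.degrees(np.arctan2(-d[0],d[1])))
print('tub',q(634,428,.064),'side',ray('s0',(270+210/3.1,90+470/3.1),.064))
S=lambda x,y,z:ray('s0',(270+x/3.1,90+y/3.1),z).round(4)[:2]
print('side hinges',S(128,170,.05),S(156,264,.05),'walls',S(508,218,.05),S(462,128,.05))
print('bumper',q(238,186,.039),q(335,186,.039),q(238,208,.039),'stand',q(50,492,.004))
print('cream',ray(f,(452,190),.064),'mint',ray(f,(416,145),.064),'purple',ray(f,(401,267),.058))
E
```

```text
hinges [0.4652 0.0968] [0.4637 0.0097] 0.08711291523075095 [0.46445 0.05325]
[array([0.4676, 0.0091]), array([0.7046, 0.0016])] 0.23711864119043866 -1.8125526855155916
[array([0.4726, 0.0956]), array([0.706 , 0.0936])] 0.23340856882299751 -0.49095438915491213
[array([0.4743, 0.1881]), array([0.709 , 0.1827])] 0.2347621136384659 -1.3180342192218617
yaw from hinges -0.9866265706665537
tub [ 0.4561 -0.1499] side [ 0.45676172 -0.15626729  0.064     ]
side hinges [0.4707 0.1028] [0.4681 0.0113] walls [ 7.03e-01 -5.00e-04] [0.7111 0.0928]
bumper [0.6149 0.0787] [0.6139 0.0199] [0.6007 0.0786] stand [0.4347 0.1957]
cream [ 0.45739595 -0.30543807  0.064     ] mint [ 0.55296828 -0.23839452  0.064     ] purple [ 0.30743136 -0.19317468  0.058     ]
```

Emit:
send_rows(
  steps=[
    {"dp":[39,47,0],"roll":-0.05,"jaw":100},
    {"dp":[78,94,0],"roll":-0.1,"jaw":100},
    {"dp":[117,141,0],"roll":-0.15,"jaw":100},
    {"dp":[156,188,0],"roll":-0.2,"jaw":100},
    {"dp":[195,235,0],"roll":-0.234,"jaw":100},
  ],
  newtons=12,
)

```text
time_s: 0.72
tcp_pos: [0.3004, 0.3743, 0.2027]
eef_rot: [180.0, 0.0, -1.1]
contact_force: [1.2, 1.2, 0.6]
gripper_width: 0.0875
gripper_force: 0.0
```

Emit:
send_rows(
  steps=[
    {"dp":[30,55,0],"roll":0,"jaw":100},
    {"dp":[60,110,0],"roll":0,"jaw":100},
    {"dp":[90,165,0],"roll":0,"jaw":100},
    {"dp":[110,220,0],"roll":0,"jaw":100},
    {"dp":[125,280,0],"roll":0,"jaw":100},
  ],
)

```text
time_s: 1.35
tcp_pos: [0.4191, 0.0918, 0.2028]
eef_rot: [-180.0, -0.0, -1.2]
contact_force: [0.9, 0.7, 0.4]
gripper_width: 0.0876
gripper_force: 0.0
```

Emit:
send_rows(
  steps=[
    {"dp":[8,60,0],"roll":0,"jaw":100},
    {"dp":[16,120,0],"roll":0,"jaw":100},
    {"dp":[24,180,0],"roll":0,"jaw":100},
    {"dp":[32,240,0],"roll":0,"jaw":100},
    {"dp":[32,246,0],"roll":0,"jaw":100},
  ],
)

```text
time_s: 1.98
tcp_pos: [0.4448, -0.1564, 0.2022]
eef_rot: [180.0, 0.1, -1.6]
contact_force: [-0.8, 1.5, -0.3]
gripper_width: 0.0878
gripper_force: 0.0
```

```bash
python3 - <<'E'
from h import *
cap('wrist','w0'); s=r.get_state(); print(s['tcp_pos'],s['eef_rot'],s['joints'])
print(proj('w0',[[*s['tcp_pos'][:2],.066],[.456,-.152,.066]]))
E
```

```text
[ 0.44478323 -0.1552691   0.20223779] [ 1.79993091e+02  8.55852832e-02 -1.49371313e+00] [ 4.77863329e+00  1.04053969e+00 -2.40124256e+01 -2.73866548e-03
 -6.50328625e+01  8.37288166e+01]
[[319.69173136 184.55344422]
 [316.17453303 173.85626169]]
```

View pics/w0.png

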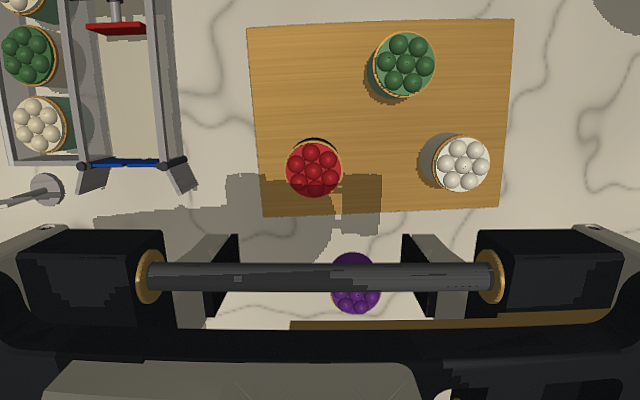

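The wrist view shows the red tub lid at (314,169), the flap hinges near (83,163) and (174,165), the stand foot at (46,187) and the bumper face at (88–146,30).

```bash
python3 - <<'E'
from h import *
q=lambda u,v,z:ray('w0',(u,v),z).round(4)[:2]
print('tub',q(314,170,.064)); L=q(83,163,.05);R=q(174,165,.05);print(L,R,(L+R)/2,np.linalg.norm(L-R))
print('wall right',q(175,155,.05),q(157,0,.05),'bumper',q(87,27,.039),q(145,25,.039),'stand',q(46,187,.004),'guide tips',q(87,192,.025),q(187,190,.025))
E
```

```text
tub [ 0.4597 -0.1499]
[0.4731 0.104 ] [0.4671 0.0006] [0.4701 0.0523] 0.103573934945043
wall right [ 0.4777 -0.0021] [ 0.6285 -0.003 ] bumper [0.6126 0.0805] [0.6097 0.0174] stand [0.4381 0.1996] guide tips [0.4345 0.1264] [0.4333 0.0011]
```

Emit:
send_rows(
  steps=[
    {"dp":[13.5,-6,20],"roll":0,"jaw":100},
    {"dp":[13.5,-6,70],"roll":0,"jaw":100},
    {"dp":[13.5,-6,115],"roll":0,"jaw":100},
    {"dp":[13.5,-6,150],"roll":0,"jaw":100},
    {"dp":[13.5,-6,171],"roll":0,"jaw":100},
  ],
)

```text
time_s: 2.65
tcp_pos: [0.4581, -0.146, 0.0302]
eef_rot: [180.0, 0.1, -1.2]
contact_force: [0.1, -0.3, 0.6]
gripper_width: 0.0877
gripper_force: 0.0
```

Emit:
send_rows(
  steps=[
    {"dp":[0,0,0],"roll":0,"jaw":78},
    {"dp":[0,0,0],"roll":0,"jaw":72},
    {"dp":[0,0,0],"roll":0,"jaw":68},
    {"dp":[0,0,0],"roll":0,"jaw":60},
    {"dp":[0,0,0],"roll":0,"jaw":60},
  ],
  newtons=15,
)

```text
time_s: 3.28
tcp_pos: [0.46, -0.1471, 0.033]
eef_rot: [-180.0, -0.1, -1.2]
contact_force: [-1.4, 3.1, 8.3]
gripper_width: 0.0613
gripper_force: 15.0
```

Emit:
send_rows(
  steps=[
    {"dp":[0,0,-8],"roll":0,"jaw":60},
    {"dp":[0,0,-25],"roll":0,"jaw":60},
    {"dp":[0,0,-50],"roll":0,"jaw":60},
    {"dp":[0,0,-70],"roll":0,"jaw":60},
    {"dp":[0,0,-80],"roll":0,"jaw":60},
  ],
)

```text
time_s: 3.9
tcp_pos: [0.4594, -0.1473, 0.1131]
eef_rot: [-180.0, -0.1, -1.3]
contact_force: [-0.2, 0.2, -2.1]
gripper_width: 0.0613
gripper_force: 15.0
```

```bash
python3 - <<'E'
from h import *
s=r.get_state(); print(s['tcp_pos'],s['contact_force'],s['gripper_width'],s['gripper_force'],s['joints'])
E
```

```text
[ 0.4593735  -0.14729221  0.113135  ] [-0.18937935  0.18292528 -2.12489288] 0.06131987305280938 14.999776035547256 [ 5.64448264e+00  6.99876328e+00 -3.03146810e+01 -7.18761832e-03
 -5.25932184e+01  8.30960755e+01]
```

Emit:
send_rows(
  steps=[
    {"dp":[-12,-35,0],"roll":0,"jaw":60},
    {"dp":[-27,-85,0],"roll":0,"jaw":60},
    {"dp":[-40,-135,0],"roll":0,"jaw":60},
    {"dp":[-50,-180,0],"roll":0,"jaw":60},
    {"dp":[-54,-200,0],"roll":0,"jaw":60},
  ],
)

```text
time_s: 4.53
tcp_pos: [0.4087, 0.0555, 0.1118]
eef_rot: [-180.0, 0.0, -1.1]
contact_force: [0.9, 0.0, -2.2]
gripper_width: 0.0612
gripper_force: 15.0
```

```bash
python3 - <<'E'
from h import *
cap('wrist','w1'); cap('top','t1'); s=r.get_state(); print(s['tcp_pos'],s['eef_rot'],s['joints'])
E
```

```text
[0.40902548 0.05538196 0.1118239 ] [-1.79985124e+02  4.16593549e-03 -1.10132761e+00] [ 3.53845398e+01  1.22821234e-01 -3.80915338e+01 -1.83769912e-02
 -5.17801500e+01  5.35255009e+01]
```

View pics/w1.png

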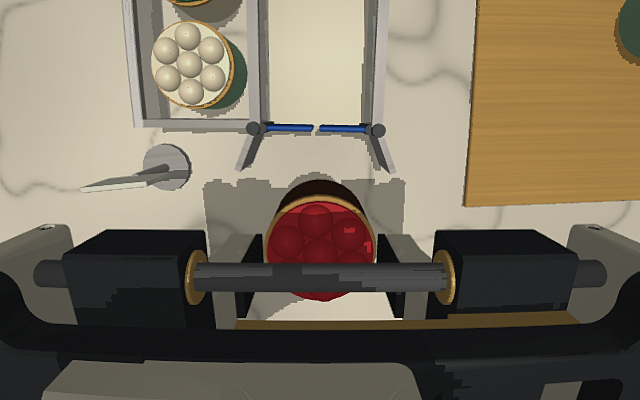

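The view shows hinges at (253,128) and (378,130), guide tips at (239,170) and (393,172), and the stand foot at (166,166). The tub hangs between the pads.

```bash
python3 - <<'E'
from h import *
q=lambda u,v,z:ray('w1',(u,v),z).round(4)[:2]
L=q(253,128,.05);R=q(378,130,.05);print(L,R,(L+R)/2,np.linalg.norm(L-R)); d=L-R;print(np.degrees(np.arctan2(-d[0],d[1])))
print('guides',q(239,170,.05),q(393,172,.05)); print('gap',q(315,127,.048))
print('rwall',q(378,120,.05),q(386,0,.05),'lwall',q(258,115,.05),q(259,0,.05),'stand',q(166,168,.004),'card',q(85,189,.087),q(163,172,.087))
E
```

```text
[0.4702 0.1056] [0.4668 0.0116] [0.4685 0.0586] 0.09406146926345559
-2.0714974813225275
guides [0.4385 0.1189] [ 0.4345 -0.001 ]
gap [0.4698 0.059 ]
rwall [0.4742 0.0118] [0.5561 0.0077] lwall [0.4796 0.1012] [0.5579 0.0958] stand [0.4341 0.1999] card [0.4343 0.219 ] [0.4447 0.1607]
```

Emit:
send_rows(
  steps=[
    {"dp":[0,-3.5,20],"roll":0.012,"jaw":60},
    {"dp":[0,-3.5,50],"roll":0.012,"jaw":60},
    {"dp":[0,-3.5,72],"roll":0.012,"jaw":60},
    {"dp":[0,-3.5,80],"roll":0.012,"jaw":60},
    {"dp":[0,-3.5,83],"roll":0.012,"jaw":60},
  ],
)

```text
time_s: 5.25
tcp_pos: [0.4096, 0.0569, 0.0287]
eef_rot: [180.0, 0.0, -2.0]
contact_force: [-0.1, -0.4, -1.7]
gripper_width: 0.0611
gripper_force: 15.0
```

Emit:
send_rows(
  steps=[
    {"dp":[0,0,0.5],"roll":0,"jaw":60},
    {"dp":[0,0,1],"roll":0,"jaw":60},
  ],
)

```text
time_s: 5.5
tcp_pos: [0.4101, 0.0576, 0.0285]
eef_rot: [-180.0, -0.1, -1.9]
contact_force: [-0.3, -0.0, -2.3]
gripper_width: 0.0615
gripper_force: 15.0
```

Not down yet; I'll ease lower while watching the force.

Emit:
send_rows(
  steps=[
    {"dp":[0,0,0.7],"roll":0,"jaw":60},
    {"dp":[0,0,1.4],"roll":0,"jaw":60},
  ],
)

```text
time_s: 5.75
tcp_pos: [0.4097, 0.0575, 0.0269]
eef_rot: [-180.0, -0.0, -1.9]
contact_force: [-5.6, 0.2, 12.9]
gripper_width: 0.0615
gripper_force: 15.0
```

Emit:
send_rows(
  steps=[
    {"dp":[0,0,0.7],"roll":0,"jaw":60},
    {"dp":[0,0,1],"roll":0,"jaw":60},
  ],
)

```text
time_s: 6.0
tcp_pos: [0.4099, 0.0575, 0.0267]
eef_rot: [-180.0, -0.0, -1.9]
contact_force: [-7.4, 1.3, 19.3]
gripper_width: 0.0615
gripper_force: 15.0
```

Emit:
send_rows(
  steps=[
    {"dp":[0,0,-1.5],"roll":0,"jaw":60},
    {"dp":[4,0,-1.8],"roll":0,"jaw":60},
    {"dp":[8,0,-1.8],"roll":0,"jaw":60},
    {"dp":[11,0,-1.8],"roll":0,"jaw":60},
    {"dp":[11,0,-1.8],"roll":0,"jaw":60},
  ],
  newtons=8,
)

```text
time_s: 6.62
tcp_pos: [0.4208, 0.0569, 0.0271]
eef_rot: [180.0, 0.0, -2.0]
contact_force: [-0.2, -0.0, -1.1]
gripper_width: 0.0614
gripper_force: 8.0
```

Emit:
send_rows(
  steps=[
    {"dp":[0,0,0],"roll":0,"jaw":78},
    {"dp":[0,0,0],"roll":0,"jaw":80},
    {"dp":[0,0,0],"roll":0,"jaw":80},
  ],
)

```text
time_s: 7.0
tcp_pos: [0.4206, 0.057, 0.0274]
eef_rot: [-180.0, -0.0, -1.9]
contact_force: [0.8, 0.1, -0.1]
gripper_width: 0.0698
gripper_force: 0.0
```

Emit:
send_rows(
  steps=[
    {"dp":[-8,0,0],"roll":0,"jaw":80},
    {"dp":[-20,0,0],"roll":0,"jaw":80},
    {"dp":[-32,0,0],"roll":0,"jaw":80},
    {"dp":[-44,0,0],"roll":0,"jaw":80},
    {"dp":[-50,0,0],"roll":0,"jaw":80},
  ],
)

```text
time_s: 7.62
tcp_pos: [0.3697, 0.0587, 0.0274]
eef_rot: [-180.0, -0.0, -1.9]
contact_force: [-0.1, -0.2, -0.1]
gripper_width: 0.07
gripper_force: 0.0
```

Emit:
send_rows(
  steps=[
    {"dp":[0,0,0],"roll":0,"jaw":27},
    {"dp":[0,0,0],"roll":0,"jaw":27},
    {"dp":[0,0,0],"roll":0,"jaw":27},
    {"dp":[0,0,0],"roll":0,"jaw":27},
  ],
)

```text
time_s: 8.12
tcp_pos: [0.3707, 0.0586, 0.0272]
eef_rot: [180.0, 0.0, -2.0]
contact_force: [0.6, -0.8, 0.1]
gripper_width: 0.0355
gripper_force: 0.0
```

```bash
python3 - <<'E'
from h import *
cap('wrist','w2');c=cap('side','s2')['image']
w=cv2.imread('pics/w2.png')[0:400,60:560]
cv2.imwrite('pics/c2.png',np.vstack([cv2.resize(w[:250],(800,400)),]))
print(r.get_state()['gripper_width'])
E
```

```text
0.028224773922505136
```

View pics/c2.png

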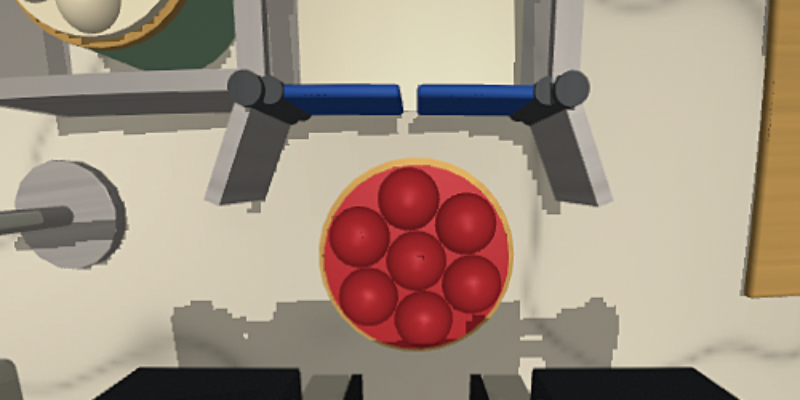

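The tub stands upright in front of the gate, its lid centre at crop (416,253), with hinges at (245,88) and (571,88) and the flap gap at x 410.

```bash
python3 - <<'E'
from h import *
q=lambda x,y,z:ray('w2',(60+x/1.6,y/1.6),z).round(4)[:2]
L=q(245,86,.05);R=q(571,86,.05);print((L+R)/2,L-R,'gap',q(410,86,.048),'tub',q(416,253,.058),'floor edges',q(290,0,.05),q(525,0,.05),'guides',q(222,200,.05),q(598,203,.05))
print('tcp',r.get_state()['tcp_pos'])
E
```

```text
[0.46955 0.0585 ] [0.0033 0.0954] gap [0.4694 0.0579] tub [0.4213 0.0578] floor edges [0.4937 0.091 ] [0.4913 0.0246] guides [0.4388 0.1169] [0.4339 0.0013]
tcp [0.37064705 0.05858709 0.02717809]
```

Emit:
send_rows(
  steps=[
    {"dp":[8,-2,0],"roll":0,"jaw":27},
    {"dp":[14,-2,0],"roll":0,"jaw":27},
    {"dp":[21,-2,0],"roll":0,"jaw":27},
    {"dp":[28,-2,0],"roll":0,"jaw":27},
    {"dp":[35,-2,0],"roll":0,"jaw":27},
  ],
)

```text
time_s: 8.85
tcp_pos: [0.4054, 0.059, 0.027]
eef_rot: [180.0, 0.1, -2.0]
contact_force: [-5.3, -0.0, 2.7]
gripper_width: 0.0238
gripper_force: 2.4
```

Emit:
send_rows(
  steps=[
    {"dp":[7,0,0],"roll":0,"jaw":27},
    {"dp":[14,0,0],"roll":0,"jaw":27},
    {"dp":[21,0,0],"roll":0,"jaw":27},
    {"dp":[28,0,0],"roll":0,"jaw":27},
    {"dp":[35,0,0],"roll":0,"jaw":27},
  ],
)

```text
time_s: 9.48
tcp_pos: [0.4391, 0.0574, 0.0268]
eef_rot: [179.9, 0.2, -2.0]
contact_force: [-8.8, 0.3, 6.1]
gripper_width: 0.0239
gripper_force: 4.4
```

Emit:
send_rows(
  steps=[
    {"dp":[7,0,0],"roll":0,"jaw":27},
    {"dp":[14,0,0],"roll":0,"jaw":27},
    {"dp":[21,0,0],"roll":0,"jaw":27},
    {"dp":[28,0,0],"roll":0,"jaw":27},
    {"dp":[35,0,0],"roll":0,"jaw":27},
  ],
)

```text
time_s: 10.1
tcp_pos: [0.4762, 0.0571, 0.0272]
eef_rot: [-180.0, -0.0, -1.9]
contact_force: [-2.4, -0.0, 1.0]
gripper_width: 0.0235
gripper_force: 1.2
```

```bash
python3 - <<'E'
from h import *
cap('wrist','w3'); w=cv2.imread('pics/w3.png')[0:250,60:560]
cv2.imwrite('pics/c3.png',cv2.resize(w,(800,400)))
s=r.get_state();print(s['tcp_pos'],s['contact_force'])
E
```

```text
[0.47738094 0.05740267 0.02735404] [-0.60788096 -0.58110869  0.69720519]
```

View pics/c3.png

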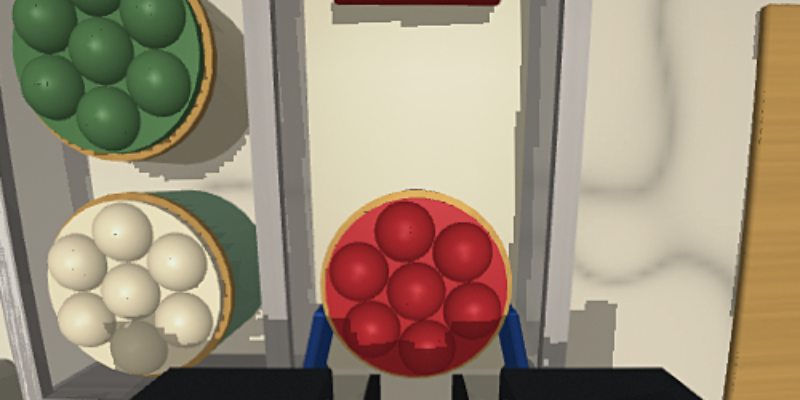

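The tub is centred in the lane, its lid at crop (416,283), with the flaps open beside it. The bumper is ahead at (417,3).

Emit:
send_rows(
  steps=[
    {"dp":[6,0,0],"roll":0,"jaw":27},
    {"dp":[12,0,0],"roll":0,"jaw":27},
    {"dp":[18,0,0],"roll":0,"jaw":27},
    {"dp":[24,0,0],"roll":0,"jaw":27},
    {"dp":[28,0,0],"roll":0,"jaw":27},
  ],
)

```text
time_s: 10.78
tcp_pos: [0.504, 0.0562, 0.0273]
eef_rot: [180.0, 0.0, -1.9]
contact_force: [-2.1, 0.3, 1.1]
gripper_width: 0.0234
gripper_force: 0.9
```

```bash
python3 - <<'E'
from h import *
q=lambda x,y,z:ray('w3',(60+x/1.6,y/1.6),z).round(4)[:2]
print('tub3',q(416,283,.058),'bump',q(417,5,.005),q(417,5,.039)); print(ray('w0',(116,33),.005),ray('w0',(116,27),.039))
s=r.get_state();print(s['tcp_pos'],s['contact_force'])
E
```

```text
tub3 [0.5177 0.0565] bump [0.61   0.0531] [0.5996 0.0535]
[0.61289751 0.06993401 0.005     ] [0.61001274 0.0486632  0.039     ]
[0.50396496 0.0561634  0.02725434] [-2.10148678  0.3248847   1.09446699]
```

Emit:
send_rows(
  steps=[
    {"dp":[4,0,0],"roll":0,"jaw":27},
    {"dp":[8,0,0],"roll":0,"jaw":27},
    {"dp":[12,0,0],"roll":0,"jaw":27},
    {"dp":[16,0,0],"roll":0,"jaw":27},
    {"dp":[19,0,0],"roll":0,"jaw":27},
  ],
)

```text
time_s: 11.4
tcp_pos: [0.5228, 0.0555, 0.0273]
eef_rot: [-180.0, -0.0, -1.9]
contact_force: [-1.2, 0.4, 1.3]
gripper_width: 0.024
gripper_force: 0.9
```

Emit:
send_rows(
  steps=[
    {"dp":[1,0,0],"roll":0,"jaw":27},
    {"dp":[2,0,0],"roll":0,"jaw":27},
    {"dp":[3,0,0],"roll":0,"jaw":27},
  ],
)

```text
time_s: 11.78
tcp_pos: [0.5256, 0.0554, 0.0273]
eef_rot: [-180.0, 0.0, -1.9]
contact_force: [-1.6, -0.3, 1.2]
gripper_width: 0.0239
gripper_force: 0.8
```

Emit:
send_rows(
  steps=[
    {"dp":[1,0,0],"roll":0,"jaw":27},
    {"dp":[2,0,0],"roll":0,"jaw":27},
    {"dp":[3,0,0],"roll":0,"jaw":27},
  ],
)

```text
time_s: 12.15
tcp_pos: [0.5286, 0.0553, 0.0273]
eef_rot: [-180.0, 0.0, -1.9]
contact_force: [-2.4, 0.4, 1.4]
gripper_width: 0.0237
gripper_force: 0.8
```

Emit:
send_rows(
  steps=[
    {"dp":[1,0,0],"roll":0,"jaw":27},
    {"dp":[2,0,0],"roll":0,"jaw":27},
  ],
)

```text
time_s: 12.4
tcp_pos: [0.5306, 0.0553, 0.0272]
eef_rot: [180.0, 0.0, -1.9]
contact_force: [-1.4, -0.2, 1.4]
gripper_width: 0.0236
gripper_force: 0.8
```

Emit:
send_rows(
  steps=[
    {"dp":[1,0,0],"roll":0,"jaw":27},
    {"dp":[2,0,0],"roll":0,"jaw":27},
  ],
)

```text
time_s: 12.65
tcp_pos: [0.5326, 0.0552, 0.0273]
eef_rot: [180.0, 0.0, -1.9]
contact_force: [-1.8, 1.0, 1.5]
gripper_width: 0.0241
gripper_force: 0.8
```

Emit:
send_rows(
  steps=[
    {"dp":[1,0,0],"roll":0,"jaw":27},
    {"dp":[2,0,0],"roll":0,"jaw":27},
  ],
)

```text
time_s: 12.9
tcp_pos: [0.5347, 0.0551, 0.0273]
eef_rot: [-180.0, -0.0, -1.9]
contact_force: [-2.1, -0.8, 0.7]
gripper_width: 0.0238
gripper_force: 0.8
```

Emit:
send_rows(
  steps=[
    {"dp":[1,0,0],"roll":0,"jaw":27},
    {"dp":[2,0,0],"roll":0,"jaw":27},
  ],
)

```text
time_s: 13.15
tcp_pos: [0.5366, 0.055, 0.0273]
eef_rot: [-180.0, 0.0, -1.9]
contact_force: [-1.0, 0.0, 1.9]
gripper_width: 0.0237
gripper_force: 0.8
```

Emit:
send_rows(
  steps=[
    {"dp":[1,0,0],"roll":0,"jaw":27},
    {"dp":[2,0,0],"roll":0,"jaw":27},
  ],
)

```text
time_s: 13.4
tcp_pos: [0.5387, 0.055, 0.0273]
eef_rot: [-180.0, -0.0, -1.9]
contact_force: [-1.5, -0.6, 1.0]
gripper_width: 0.0234
gripper_force: 0.8
```

Emit:
send_rows(
  steps=[
    {"dp":[1,0,0],"roll":0,"jaw":27},
    {"dp":[2,0,0],"roll":0,"jaw":27},
  ],
)

```text
time_s: 13.65
tcp_pos: [0.5406, 0.0549, 0.0273]
eef_rot: [180.0, 0.0, -1.9]
contact_force: [-1.4, 0.3, 0.5]
gripper_width: 0.024
gripper_force: 0.8
```

Emit:
send_rows(
  steps=[
    {"dp":[1,0,0],"roll":0,"jaw":27},
    {"dp":[2,0,0],"roll":0,"jaw":27},
  ],
)

```text
time_s: 13.9
tcp_pos: [0.542, 0.0547, 0.0272]
eef_rot: [180.0, 0.1, -1.9]
contact_force: [-5.5, 0.5, 3.5]
gripper_width: 0.0235
gripper_force: 2.1
```

Emit:
send_rows(
  steps=[
    {"dp":[1,0,0],"roll":0,"jaw":27},
    {"dp":[2,0,0],"roll":0,"jaw":27},
  ],
)

```text
time_s: 14.15
tcp_pos: [0.5437, 0.0545, 0.0271]
eef_rot: [180.0, 0.1, -1.9]
contact_force: [-6.5, 0.9, 3.6]
gripper_width: 0.0236
gripper_force: 3.0
```

Emit:
send_rows(
  steps=[
    {"dp":[0,0,0],"roll":0,"jaw":27},
    {"dp":[0,0,0],"roll":0,"jaw":27},
  ],
)

```text
time_s: 14.4
tcp_pos: [0.5438, 0.0545, 0.0271]
eef_rot: [180.0, 0.1, -1.9]
contact_force: [-4.8, 0.4, 3.0]
gripper_width: 0.0235
gripper_force: 2.7
```

```bash
python3 - <<'E'
from h import *
for i in range(4):
    r.capture('top'); s=r.get_state();print(s['time_s'],s['tcp_pos'],s['contact_force'],s['gripper_force'])
E
```

```text
14.45 [0.54380933 0.05450929 0.02714069] [-4.78593585  0.22942267  3.64043863] 2.686699094774667
14.5 [0.54377145 0.05452766 0.0271172 ] [-6.52084438  0.3668005   3.35600026] 2.684584439266473
14.55 [0.54380267 0.05454448 0.027127  ] [-4.68544705  0.03999545  4.20997846] 2.6831937160750385
14.6 [0.54379398 0.05454607 0.02711082] [-4.63590201 -0.70331517  3.65700523] 2.6827244635205716
```

Emit:
send_rows(
  steps=[
    {"dp":[0.7,0,0],"roll":0,"jaw":27},
    {"dp":[1.4,0,0],"roll":0,"jaw":27},
    {"dp":[2.1,0,0],"roll":0,"jaw":27},
    {"dp":[2.8,0,0],"roll":0,"jaw":27},
    {"dp":[2.8,0,0],"roll":0,"jaw":27},
  ],
)

```text
time_s: 15.22
tcp_pos: [0.5458, 0.0543, 0.027]
eef_rot: [180.0, 0.2, -2.0]
contact_force: [-8.2, 0.7, 5.6]
gripper_width: 0.0238
gripper_force: 4.1
```

```bash
python3 - <<'E'
from h import *
for i in range(4):
    r.capture('top'); s=r.get_state();print(s['time_s'],s['tcp_pos'],s['contact_force'],s['gripper_force'])
E
```

```text
15.275 [0.54574676 0.05424175 0.02702978] [-7.50988689  0.80424859  5.79566921] 4.06941908178851
15.325 [0.54575287 0.05425954 0.0270072 ] [-8.13957622  1.19114551  5.2151266 ] 4.0608439286006615
15.375 [0.54579081 0.05427426 0.02703943] [-7.960265    1.00790074  5.97246253] 4.056191691197455
15.425 [0.54577729 0.05427024 0.02703209] [-7.76117757  0.83968489  5.47958029] 4.053254832979292
```

Emit:
send_rows(
  steps=[
    {"dp":[0.8,0,0],"roll":0,"jaw":27},
    {"dp":[1.6,0,0],"roll":0,"jaw":27},
    {"dp":[2.4,0,0],"roll":0,"jaw":27},
    {"dp":[3.2,0,0],"roll":0,"jaw":27},
    {"dp":[3.6,0,0],"roll":0,"jaw":27},
  ],
)

```text
time_s: 16.05
tcp_pos: [0.5483, 0.0539, 0.0269]
eef_rot: [179.9, 0.3, -2.0]
contact_force: [-11.1, 2.1, 8.7]
gripper_width: 0.0237
gripper_force: 6.1
```

```bash
python3 - <<'E'
from h import *
c=cap('top','t4'); d=cap('side','s4'); s=r.get_state();print(s['time_s'],s['tcp_pos'],s['contact_force'],s['gripper_force'])
a=np.hstack([cv2.resize(cv2.imread(f'pics/{n}.png')[y:y+60,x:x+90],(396,264),interpolation=cv2.INTER_CUBIC) for n,x,y in(('t0',235,85),('t4',235,85))])
b=np.hstack([cv2.resize(cv2.imread(f'pics/{n}.png')[y:y+60,x:x+90],(396,264),interpolation=cv2.INTER_CUBIC) for n,x,y in(('s0',345,130),('s4',345,130))])
cv2.imwrite('pics/c4.png',np.vstack([a,b]))
E
```

```text
16.15 [0.54830793 0.05392228 0.02689836] [-10.87195064   1.23921875   7.62151355] 5.880882687633857
```

View pics/c4.png

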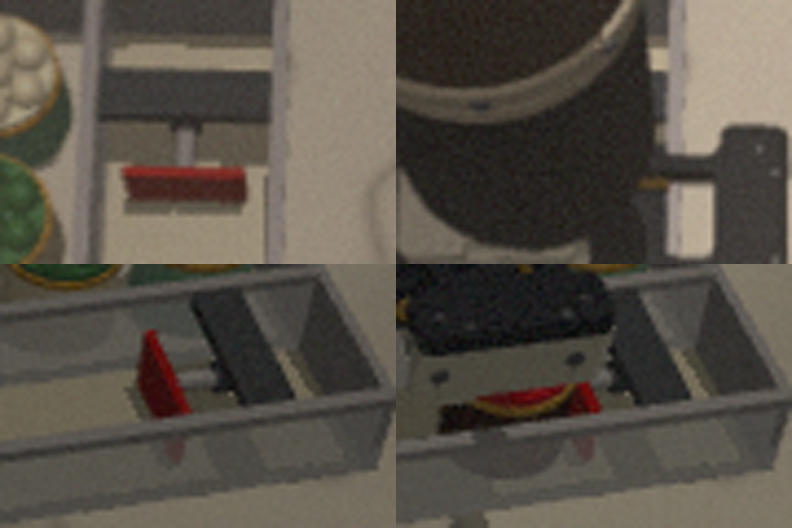

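In the side view the bumper plate has clearly moved: its near corner went from x 188 to about 203 in the enlarged panel. I'll convert that to mm.

```bash
python3 - <<'E'
from h import *
from scipy.optimize import minimize_scalar
p=proj('s0',[[.61,.023,.03],[.617,.0228,.03]]);print(p,p[1]-p[0])
dv=(p[1]-p[0])/7
f=lambda n:(lambda i:np.clip(i[...,2]-.5*(i[...,1]+i[...,0])-10,0,None))(cv2.GaussianBlur(cv2.imread(f'pics/{n}.png').astype(np.float32),(0,0),.7))
A,B=f('s0'),f('s4')
x0,x1,y0,y1=380,398,156,163
for win in((380,398,156,163),(382,396,157,162),(383,398,158,164)):
    x0,x1,y0,y1=win; T=B[y0:y1,x0:x1]; yy,xx=np.mgrid[y0:y1,x0:x1].astype(np.float32)
    e=[np.square(cv2.remap(A,xx-np.float32(dv[0]*k),yy-np.float32(dv[1]*k),1)-T).mean() for k in np.arange(0,14,.5)]
    print(win,np.arange(0,14,.5)[np.argmin(e)],np.round(e,0)[::2])
s=r.get_state();print(s['time_s'],s['tcp_pos'],s['contact_force'],s['gripper_force'])
E
```

```text
[[385.3949121  166.81502551]
 [388.61002057 166.34210547]] [ 3.21510848 -0.47292005]
(380, 398, 156, 163) 6.5 [716. 599. 529. 405. 301. 219. 165. 160. 205. 283. 385. 516. 584. 701.]
(382, 396, 157, 162) 6.5 [928. 756. 646. 458. 293. 165.  70.  47.  97. 194. 336. 518. 624. 797.]
(383, 398, 158, 164) 6.5 [816. 660. 559. 396. 256. 149.  71.  51.  89. 161. 265. 396. 471. 593.]
16.15 [0.54830793 0.05392228 0.02689836] [-10.87195064   1.23921875   7.62151355] 5.880882687633857
```

The image gives about 6.5 mm and the force and position estimate about 6.3 mm. I'll add a touch, then hold.

Emit:
send_rows(
  steps=[
    {"dp":[0.4,0,0],"roll":0,"jaw":27},
    {"dp":[0.7,0,0],"roll":0,"jaw":27},
    {"dp":[0.7,0,0],"roll":0,"jaw":27},
    {"dp":[0.7,0,0],"roll":0,"jaw":27},
    {"dp":[0.7,0,0],"roll":0,"jaw":27},
  ],
)

```text
time_s: 16.77
tcp_pos: [0.5488, 0.0538, 0.0269]
eef_rot: [179.9, 0.3, -2.0]
contact_force: [-11.0, 1.7, 9.8]
gripper_width: 0.0236
gripper_force: 6.2
```

Emit:
send_rows(
  steps=[
    {"dp":[0,0,0],"roll":0,"jaw":27},
    {"dp":[0,0,0],"roll":0,"jaw":27},
    {"dp":[0,0,0],"roll":0,"jaw":27},
    {"dp":[0,0,0],"roll":0,"jaw":27},
    {"dp":[0,0,0],"roll":0,"jaw":27},
  ],
)

```text
time_s: 17.4
tcp_pos: [0.5488, 0.0538, 0.0269]
eef_rot: [179.9, 0.3, -2.0]
contact_force: [-11.7, 1.5, 8.9]
gripper_width: 0.0237
gripper_force: 6.2
```

Emit:
send_rows(
  steps=[
    {"dp":[0,0,0],"roll":0,"jaw":27},
    {"dp":[0,0,0],"roll":0,"jaw":27},
    {"dp":[0,0,0],"roll":0,"jaw":27},
  ],
)

```text
time_s: 17.77
tcp_pos: [0.5488, 0.0538, 0.0269]
eef_rot: [179.9, 0.3, -2.0]
contact_force: [-12.1, 1.9, 9.2]
gripper_width: 0.0235
gripper_force: 6.2
```

Emit:
send_rows(
  steps=[
    {"dp":[-2,0,0],"roll":0,"jaw":27},
    {"dp":[-4,0,0],"roll":0,"jaw":27},
    {"dp":[-6,0,0],"roll":0,"jaw":27},
    {"dp":[-9,0,0],"roll":0,"jaw":27},
    {"dp":[-14,0,0],"roll":0,"jaw":27},
  ],
)

```text
time_s: 18.4
tcp_pos: [0.5385, 0.0553, 0.0275]
eef_rot: [-180.0, -0.1, -1.9]
contact_force: [0.2, -1.1, -0.5]
gripper_width: 0.0235
gripper_force: 0.0
```

Emit:
send_rows(
  steps=[
    {"dp":[-7,0,0],"roll":0,"jaw":27},
    {"dp":[-14,0,0],"roll":0,"jaw":27},
    {"dp":[-21,0,0],"roll":0,"jaw":27},
    {"dp":[-28,0,0],"roll":0,"jaw":27},
    {"dp":[-35,0,0],"roll":0,"jaw":27},
  ],
)

```text
time_s: 19.02
tcp_pos: [0.5022, 0.0562, 0.0273]
eef_rot: [180.0, -0.0, -1.9]
contact_force: [-1.1, -0.1, -0.7]
gripper_width: 0.0235
gripper_force: 0.0
```

Emit:
send_rows(
  steps=[
    {"dp":[-7,0,0],"roll":0,"jaw":27},
    {"dp":[-14,0,0],"roll":0,"jaw":27},
    {"dp":[-21,0,0],"roll":0,"jaw":27},
    {"dp":[-28,0,0],"roll":0,"jaw":27},
    {"dp":[-35,0,0],"roll":0,"jaw":27},
  ],
)

```text
time_s: 19.65
tcp_pos: [0.4673, 0.0574, 0.0273]
eef_rot: [-180.0, -0.0, -1.9]
contact_force: [0.5, 0.7, 0.0]
gripper_width: 0.0238
gripper_force: 0.0
```

Emit:
send_rows(
  steps=[
    {"dp":[-7,0,0],"roll":0,"jaw":27},
    {"dp":[-14,0,0],"roll":0,"jaw":27},
    {"dp":[-21,0,0],"roll":0,"jaw":27},
    {"dp":[-28,0,0],"roll":0,"jaw":27},
    {"dp":[-35,0,0],"roll":0,"jaw":27},
  ],
)

```text
time_s: 20.27
tcp_pos: [0.4322, 0.0586, 0.0273]
eef_rot: [180.0, -0.0, -1.9]
contact_force: [-0.0, 0.7, -0.1]
gripper_width: 0.0238
gripper_force: 0.0
```

```bash
python3 - <<'E'
from h import *
cap('wrist','w5');cap('side','s5'); w=cv2.imread('pics/w5.png')[0:250,60:560]; v=cv2.imread('pics/s5.png')[95:215,270:445]
cv2.imwrite('pics/c5.png',np.vstack([cv2.resize(w,(500,250)),cv2.resize(v,(500,343))]))
s=r.get_state();print(s['time_s'],s['tcp_pos'],s['contact_force'])
E
```

```text
20.375 [0.43193614 0.05845864 0.02728648] [0.66492644 0.27062762 0.0897215 ]
```

View pics/c5.png

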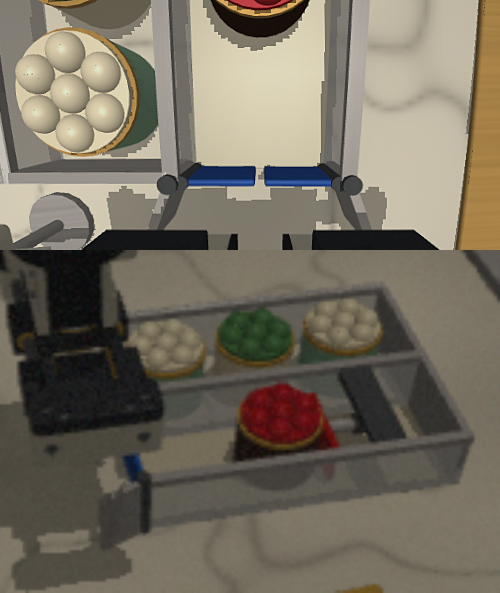

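The flaps are shut at (222,175) and (298,175). The tub stands upright against the bumper at (280,420), and the stand is still in place at (62,222). I'll rise clear.

Emit:
send_rows(
  steps=[
    {"dp":[-4,0,-20],"roll":0,"jaw":27},
    {"dp":[-6,0,-50],"roll":0,"jaw":27},
    {"dp":[-6,0,-80],"roll":0,"jaw":27},
    {"dp":[-6,0,-100],"roll":0,"jaw":27},
    {"dp":[-6,0,-100],"roll":0,"jaw":27},
  ],
)

```text
time_s: 21.0
tcp_pos: [0.4278, 0.0594, 0.1287]
eef_rot: [-179.9, -0.2, -1.9]
contact_force: [0.2, -0.0, -0.1]
gripper_width: 0.0237
gripper_force: 0.0
```

```bash
python3 -c "
from plant import r
s=r.get_state();print(s['time_s'],s['tcp_pos'],s['contact_force']);print(r.close_job())"
```

```text
21.0 [0.42784912 0.05940314 0.128717  ] [ 0.22967238 -0.03111551 -0.14503977]
the job is handed in; nothing more can be done
None
```

The job is handed in at 21 s: the raspberry tub stands in the lane against the bumper, which I pressed in about 7 mm (by force, position and image estimates) and held for over a second, and the flaps are shut behind it.

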